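Let one tin out of the gravity feeder

TASK

The teal-lidded tub was left on the pan of the tin feeder: push it sideways off the pan, so that it stands on the table clear of it. Then press the orange paddle down until the gate lifts and the front tin rolls out onto the pan, and let the paddle come back up so that the gate shuts and the next tin moves up to it; just this one tin comes out. Work with the fingertips only: pick nothing up, keep off the tins and leave the other things on the table where they are.

Things in the scene. Friction and masses are not known exactly. Their poses are not given: they have to be found in the camera images.
- feeder: Stainless gravity feeder for tins, fixed on the table. Origin on the table under the gate, mid-width; x up the lane (roughly away from the robot), y left, z up. Lane 102 mm wide between low cheeks, floor 15 mm up at the gate, rising 13 degrees to a stop at x = 0.21. Legs and cheeks within y = +/-0.067; highest part 0.11.
- pan (a point): Middle of the upper face of the feeder's pan, in front of the gate: level sheet with open sides, 4 mm above the table, feeder x -0.154 to -0.049, y +/-0.056. Its front lip at x = -0.152 is 19 mm high. A tin that has rolled out comes to rest at the lip or a little short of it, its middle at feeder x -0.128 to -0.09, z 0.028.
- rocker (a joint): Rocking lever, rad: 0 at rest (paddle up, gate shut), grows as the paddle goes down, stop at 0.82. Hinge across the lane at feeder x = 0.020, z = 0.064. Front end: the gate; back end: the paddle. From 0.7 the front tin can roll out, while a thin cross bar holds the others back as long as the paddle is down. Springs back when let go; 2 N on the paddle to start, 5 N near the stop.
- gate (a point): Middle of the lower edge of the orange gate blade (94 mm wide), at the lever's front end: at rest 24 mm above the lane floor, fully lifted 52 mm. After the paddle is let up the next tin rolls to it.
- paddle (a point): Middle of the upper face of the orange ribbed paddle (44 mm along feeder x, 46 mm along y), outside the right-hand cheek, 66 mm behind the hinge, free above and below. At rest at feeder x 0.078, y -0.090, z 0.096, sloping up 0.41 rad towards +x; fully pressed at x 0.083, z 0.044, sloping down 0.41 rad.
- tin_1: Cream and pink tin with white lid, 48 mm diameter, 98 mm long, about 0.12 kg, lying across the lane: the front tin, at the gate. Origin at its middle, y along its axis; turns as it rolls. A tin at the gate has its middle at feeder x 0.018, z 0.044; those behind follow 47 mm apart in x.
- tin_2: Cream and pink tin with white lid, 48 mm diameter, 98 mm long, about 0.12 kg, lying across the lane: second in the lane. Origin at its middle, y along its axis; turns as it rolls. A tin at the gate has its middle at feeder x 0.018, z 0.044; those behind follow 47 mm apart in x.
- tin_3: Cream and pink tin with white lid, 48 mm diameter, 98 mm long, about 0.12 kg, lying across the lane: third in the lane. Origin at its middle, y along its axis; turns as it rolls. A tin at the gate has its middle at feeder x 0.018, z 0.044; those behind follow 47 mm apart in x.
- tin_4: Cream and pink tin with white lid, 48 mm diameter, 98 mm long, about 0.12 kg, lying across the lane: last in the lane. Origin at its middle, y along its axis; turns as it rolls. A tin at the gate has its middle at feeder x 0.018, z 0.044; those behind follow 47 mm apart in x.
- stray_tub: White tub with a teal lid left standing on the feeder's pan, loose, 72 mm wide at the lid, 62 mm at the foot, 60 mm high, about 0.14 kg; the lid overhangs the body by 4 mm and is 10 mm thick; slides easily. Origin: middle of its underside, z up.
- red_tub: Bystander, loose: white tub with a red lid, 74 mm wide, 70 mm high. Origin: middle of its underside.
- cups: Bystander, loose: stack of pink paper baking cups, 59 mm wide, 59 mm high. Origin: middle of its underside.
- ring_large: Bystander, loose: plain metal pastry cutter ring, 70 mm wide, 35 mm high. Origin: middle of its underside.
- ring_small: Bystander, loose: plain metal pastry cutter ring, 56 mm wide, 35 mm high. Origin: middle of its underside.
- nozzle_large: Bystander, loose: pale cone-shaped piping nozzle standing on its wide end, 40 mm wide, 50 mm high. Origin: middle of its underside.
- nozzle_small: Bystander, loose: pale cone-shaped piping nozzle standing on its wide end, 34 mm wide, 42 mm high. Origin: middle of its underside.
- scraper: Bystander, loose: dough scraper lying flat, steel blade and blue-green handle, 172 x 140 x 22 mm. Origin: middle of its underside.
Things that resemble listed ones, but are neither listed nor needed, are in the scene too. Of the things like the stray_tub, leave any that is black; of the rest the larger one is meant. What is shaped like the tin_2 but green is not meant.

How it is judged:
By the outcome, as a careful person would: the job done as asked, in the order asked, and still so for the second after the job is handed in, with the robot touching nothing.
It also fails if it takes over 42 s, if anything falls off the work surface, if the arm or the gripper's body presses on something with over 40 N, if the wrist force passes 120 N, or if a joint passes its speed limit or range.

ROBOT

A 6-joint arm with a two-finger parallel gripper is mounted at the origin on a cart in front of the work surface, level with it; the furniture and walls round the work are solid. World frame = base frame: x ahead of the robot, y to its left, z up, the work surface at z = 0. Lengths are in m, angles in rad, forces in N, time in s.
With the tool pointing down it reaches from about 0.3 to 0.775 m from the base axis. Payload 14.6 kg.
Tool frame: the origin (TCP) lies midway between the tips of the shut fingers; the grasp point (between the pads) lies 19 mm behind it (r.grip_point_offset is the distance from the TCP to the grasp point, in m); z points along the fingers, y is the line along which they close (so a half turn about z gives the same grasp; the last joint's range is limited). The gripper opens to 85 mm and grips with 20 to 120 N. Pads are 22 mm wide; open, the fingers measure 114 mm over their backs; the gripper's body (76 mm by 85 mm) begins 54 mm behind the grasp point. The pads swing forward as they close: fully open they stand 13 mm farther back than shut.
Start: joints at [1.125, 0.3, 1.521, -0, 1.321, -0.067], TCP at [0.203, 0.511, 0.231] pointing down, gripper open.
Joint ranges: [-3.03, 3.03], [-0.79, 2.21], [0.23, 2.52], [-1.04, 4.18], [0, 3.07], [-2.55, 2.55]. Speed limits (rad/s): [2.22, 2.22, 2.57, 3.14, 3.14, 3.14].

INTERFACE

Orientations are given as [roll, pitch, yaw] about the fixed x, y, z axes, in that order (R = Rz(yaw) Ry(pitch) Rx(roll)).
In Python, from rig import readout, vision, r, masks_of, landmark_of gives the robot as it stands.
- The arm moves only by the shell command python3 -m pendant 'ROWS' [OPENING]. ROWS is JSON, a list of rows, each a list of 2 entries, a list of its own where there are three numbers: the shift along the tool's x, y, z in cm, then the turn, a rotation vector about the tool's x, y, z in rad. A call has 1 to 20 rows; each row shifts and turns the commanded pose from where the row before left it, along the tool's axes as they then stand; what a row does not reach is not made up. A row lasts 1/12 s, in which the tool goes at most 41.7 mm and 7.16 degrees, less where a joint would pass 70% of its speed; a pose out of reach is approached as far as the arm can. A call is refused whole if a number of a shift passes 4.17 or a number of a turn 0.125, either way. A call with a gripper value outside its range is refused whole. OPENING is the closure, from 0 (fully open) to 1 (shut), set as the call begins (- or left out, the last holds). The fingers move at their own pace and stop on an object; the grip force is fixed at half the most. Time passes only in rows, so rows that do not move let the fingers close. It gives the time, the measured TCP pose, the force, the opening and the grip force at its end, in the units of the state.
- readout.get_state(): the state, without advancing time (a new reading comes with each control period).
- vision.get_image(name): name is "scene" or "top" or "wrist"; returns the picture (384x512x3 uint8, red, green, blue); there is no depth.
- vision.get_calibration(name): a dict with "fx", "fy", "cx", "cy" (pixels), "R" (3x3) and "t" (3): a world point X has camera coordinates R X + t. Camera axes: x right, y down, z forward; pixel columns grow to the right and rows downward; lengths in m; the calibration is good to about 2 mm. A picture is of the moment at which its call begins: read the wrist's pose just before it. get_calibration takes no time and is no camera call; for the wrist camera it gives the pose at the moment of the call.
- r.job_done(): hands the job in; it is judged then, once.
Trained networks look in the newest picture that a camera, given by its name, has taken for a name from the list of things; names that differ only in an ending like _2 or _b are one class to them, and where a whole thing is asked for, a point or a joint stands for the part that bears it (a point fixed in the world has none). Each returns a list of dicts, best first, with "p" (0 to 1); they miss things now and then, are a little off and sometimes report something else, mostly with a low value. They report only what shows in the picture. A call takes as long as a camera call. They do not tell look-alikes from the thing itself.
- masks_of(thing, camera): "region" (384x512 bool, what is visible of it) and "box" ([left, top, width, height] in pixels, round what is visible of it).
- landmark_of(thing, camera): "at" ([row, column] in pixels: a listed point, or the origin of a listed thing).
The state is a dict: "time_s": time; "qpos": joint angles; "joint_velocities": joint speeds; "effort": joint torques, N m; "ee_pos": TCP position; "orientation": TCP orientation; "force": force on the tool from outside, world axes, zero at the start; "moment": the same for the moment, N m; "opening": finger opening in m; "finger_force": force on a finger pad.
Only numpy, scipy, OpenCV 4.12 (cv2) and the standard library are available. Lean on these libraries where they do the work, as an engineer would, in place of code of your own. Each camera call takes 0.05 s, during which the arm holds its last target. There are 200 camera calls.

## Working session

There is one attempt and no reset: what is moved stays moved. The work goes in short steps, Python scripts to look and compute and a shell command to move; the robot and the scene stay as the last step left them, time stands still between calls to the robot, and variables do not carry over. Pictures are saved under pics/ and viewed, at most 10 in all, crops included, and the job is handed in when it is done.

```bash
mkdir -p pics
cat > h.py <<'E'
import numpy as np, cv2
from rig import readout, vision, r, masks_of, landmark_of
def save(cam,name):
    im=vision.get_image(cam); cv2.imwrite(f'pics/{name}.png',im[:,:,::-1]); return im
def px2w(cam,row,col,z):
    c=vision.get_calibration(cam); R=np.array(c['R']);t=np.array(c['t'])
    d=R.T@np.array([(col-c['cx'])/c['fx'],(row-c['cy'])/c['fy'],1]); o=-R.T@t
    return o+d*(z-o[2])/d[2]
def w2px(cam,X):
    c=vision.get_calibration(cam); p=np.array(c['R'])@X+np.array(c['t'])
    return np.array([c['fy']*p[1]/p[2]+c['cy'],c['fx']*p[0]/p[2]+c['cx']])
E
python3 - <<'E'
from h import *
a=save('top','top1');b=save('scene','sc1')
Z=dict(feeder=0,pan=.004,gate=.039,paddle=.096,tin_1=.044,stray_tub=0.004,red_tub=0,cups=0,ring_large=0,nozzle_large=0,scraper=0)
for n,z in Z.items():
  for cam in('top','scene'):
    for d in landmark_of(n,cam)[:5]:
      print(n,cam,round(d['p'],2),np.round(d['at'],0),np.round(px2w(cam,*d['at'],z)[:2],3))
s=readout.get_state();print(s['time_s'],s['ee_pos'],s['orientation'],s['opening'])
E
```

```text
feeder top 0.93 [190. 235.] [0.564 0.118]
feeder top 0.16 [231. 161.] [0.41  0.382]
feeder scene 0.92 [205. 256.] [0.546 0.12 ]
pan top 0.61 [217. 230.] [0.465 0.134]
pan scene 0.55 [214. 236.] [0.462 0.139]
gate top 0.71 [212. 123.] [0.474 0.511]
gate top 0.66 [188. 236.] [0.565 0.111]
gate scene 0.77 [196. 258.] [0.556 0.119]
gate scene 0.22 [176. 286.] [0.703 0.112]
paddle top 0.82 [170. 264.] [0.624 0.015]
paddle top 0.4 [157. 239.] [0.666 0.101]
paddle scene 0.93 [190. 294.] [0.621 0.01 ]
paddle scene 0.5 [170. 291.] [0.692 0.082]
tin_1 top 0.83 [144. 239.] [0.727 0.105]
tin_1 top 0.56 [182. 237.] [0.589 0.109]
tin_1 top 0.55 [157. 238.] [0.677 0.106]
tin_1 top 0.53 [138. 283.] [ 0.753 -0.055]
tin_1 scene 0.74 [194. 264.] [0.572 0.106]
tin_1 scene 0.72 [211. 236.] [0.449 0.121]
tin_1 scene 0.67 [174. 284.] [0.7   0.122]
tin_1 scene 0.67 [169. 290.] [0.74  0.124]
tin_1 scene 0.65 [186. 274.] [0.63  0.111]
stray_tub top 0.88 [238. 191.] [0.385 0.271]
stray_tub top 0.77 [221. 229.] [0.448 0.136]
stray_tub top 0.77 [252. 236.] [0.338 0.11 ]
stray_tub scene 0.84 [243. 217.] [0.328 0.09 ]
stray_tub scene 0.84 [208. 198.] [0.39 0.26]
red_tub top 0.88 [210. 122.] [0.485 0.525]
red_tub top 0.61 [199. 159.] [0.527 0.393]
red_tub scene 0.62 [175. 197.] [0.508 0.403]
red_tub scene 0.55 [165. 170.] [0.474 0.527]
cups top 0.69 [189. 236.] [0.568 0.114]
cups top 0.67 [201. 159.] [0.517 0.395]
cups scene 0.62 [176. 202.] [0.516 0.386]
ring_large top 0.43 [239. 126.] [0.378 0.507]
ring_large top 0.39 [145. 242.] [0.732 0.095]
ring_large scene 0.67 [178. 154.] [0.383 0.515]
nozzle_large top 0.52 [172. 360.] [ 0.639 -0.344]
nozzle_large scene 0.65 [197. 258.] [0.579 0.144]
nozzle_large scene 0.5 [263. 383.] [ 0.633 -0.357]
scraper top 0.71 [230. 370.] [ 0.425 -0.38 ]
scraper scene 0.96 [312. 350.] [ 0.422 -0.382]
1.2 [0.20340853 0.51100473 0.23129569] [3.14154007e+00 6.57149340e-06 2.76278448e+00] 0.08537568905724431
```

```bash
python3 -c "
import cv2,numpy as np
a=cv2.imread('pics/top1.png');b=cv2.imread('pics/sc1.png')
cv2.imwrite('pics/top1b.png',cv2.resize(a,(800,600),interpolation=2));cv2.imwrite('pics/sc1b.png',cv2.resize(b,(800,600),interpolation=2))"
```

```text
(no output)
```

View pics/top1b.png

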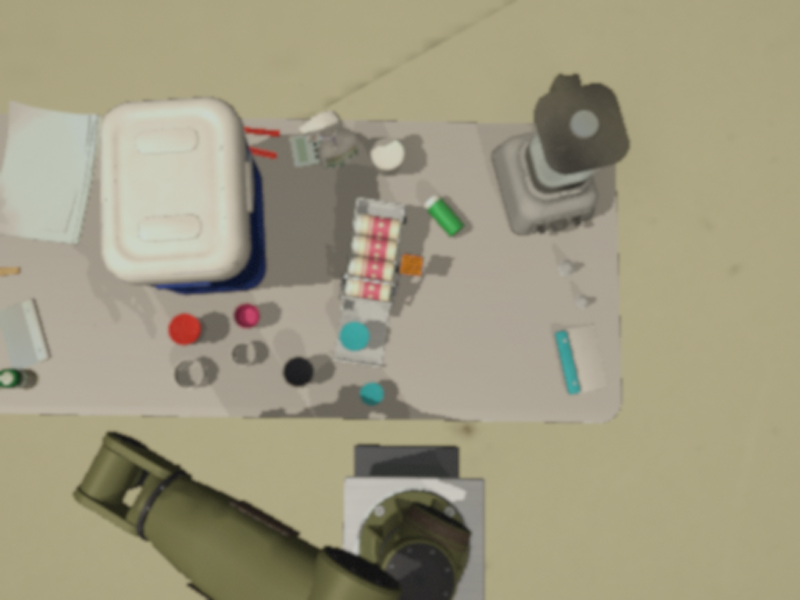

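View pics/sc1b.png

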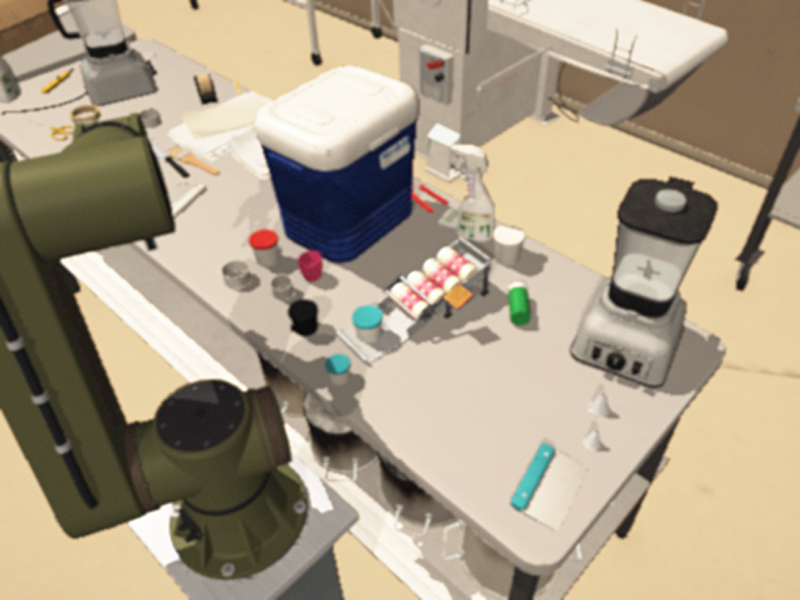

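The top view shows the feeder in the middle with its lane slightly tilted to the right. The large teal tub is on the pan at (355,336), the small teal tub in front at (372,393), the black tub to the left at (298,371) and the orange paddle at (411,265). The right side is free, so I'll push the tub that way. Next I'll fit the feeder's pose.

Run:
```python
from h import *
from scipy.optimize import least_squares
obs=[]
for cam in('top','scene'):
    vision.get_image(cam)
    P=lambda n,i=0:landmark_of(n,cam)[i]['at']
    obs.append((cam,P('paddle'),(.078,-.09,.096)))
    obs.append((cam,P('feeder'),(0,0,0)));obs.append((cam,P('pan'),(-.1015,0,.004)))
    tins=[(.018+.047*i,0,.044+.0109*i) for i in range(4)]
    for d in landmark_of('tin_1',cam):
        f0=np.array([.56,.115]);
        prj=[w2px(cam,np.array([f0[0]+t[0],f0[1]-.12*t[0],t[2]])) for t in tins]
        e=[np.hypot(*(p-d['at'])) for p in prj]; k=int(np.argmin(e))
        if e[k]<8: obs.append((cam,d['at'],tins[k]))
    for d in landmark_of('gate',cam):
        print(cam,'gate',d['p'],d['at'])
c=readout
cal={k:vision.get_calibration(k) for k in('top','scene')}
def pj(cam,X):
    q=cal[cam];p=np.array(q['R'])@X+np.array(q['t']);return np.array([q['fy']*p[1]/p[2]+q['cy'],q['fx']*p[0]/p[2]+q['cx']])
def W(p,X):
    a=p[2];return np.array([p[0]+X[0]*np.cos(a)-X[1]*np.sin(a),p[1]+X[0]*np.sin(a)+X[1]*np.cos(a),X[2]])
f=lambda p:np.concatenate([pj(cam,W(p,X))-at for cam,at,X in obs])
s=least_squares(f,[.56,.115,-.12],loss='soft_l1');print(s.x,np.round(f(s.x).reshape(-1,2),1).tolist())
np.save('f.npy',s.x)
for cam in('top','scene'):
    for d in masks_of('stray_tub',cam)[:4]:
        m=d['region']; rr,cc=np.nonzero(m)
        print(cam,d['p'],d['box'],rr.mean(),cc.mean(),px2w(cam,rr.mean(),cc.mean(),.05))
for cam in('top','scene'):
    im=vision.get_image(cam)[:,:,::-1].copy()
    lo=(110,180) if cam=='top' else (140,190); S=6
    im=cv2.resize(im[lo[0]:lo[0]+100+30,lo[1]:lo[1]+130],None,fx=4,fy=4,interpolation=2) if 1 else 0
    def L(A,col):
        pts=np.array([((pj(cam,W(s.x,X))-lo)*4+2)[::-1] for X in A],int);cv2.polylines(im,[pts],True,col,1)
    L([(-.154,-.056,.004),(-.154,.056,.004),(-.049,.056,.004),(-.049,-.056,.004)],(255,0,0))
    L([(.058,-.113,.087),(.058,-.067,.087),(.098,-.067,.105),(.098,-.113,.105)],(0,255,0))
    L([(.018,-.049,.044),(.018,.049,.044),(.159,.049,.077),(.159,-.049,.077)],(0,0,255))
    globals()[cam]=im
cv2.imwrite('pics/ov.png',cv2.resize(np.hstack([top,scene]),(800,400)))
```

```text
top gate 0.91 [188.0, 235.4]
scene gate 0.58 [198.5, 260.8]
[ 0.56259486  0.11670456 -0.13593143] [[-1.6, -0.7], [1.2, 1.0], [0.1, -0.4], [-1.0, -2.5], [-2.6, 1.8], [2.7, -0.6], [-0.3, 0.2], [1.1, -0.7], [2.4, 5.0], [1.7, -2.0], [-1.7, -0.5], [-3.2, -3.8], [0.6, 3.7], [0.4, 1.3]]
top 0.74 [232.1, 243.0, 8.0, 19.1] 251.81176470588235 236.63529411764705 [0.33864263 0.10430215 0.05      ]
top 0.72 [214.8, 208.0, 21.6, 14.2] 215.03040540540542 225.98648648648648 [0.46721059 0.14458962 0.05      ]
top 0.54 [180.5, 225.7, 22.3, 21.5] 237.61363636363637 190.08116883116884 [0.38569057 0.26888627 0.05      ]
scene 0.94 [183.0, 189.2, 22.2, 25.6] 203.0537084398977 194.4552429667519 [0.37356155 0.25094391 0.05      ]
scene 0.69 [226.4, 198.2, 21.0, 23.3] 206.32901554404145 235.15025906735752 [0.45870891 0.13462091 0.05      ]
scene 0.64 [208.2, 225.4, 17.3, 21.7] 235.5799256505576 216.23048327137548 [0.32585539 0.08557898 0.05      ]
```

View pics/ov.png

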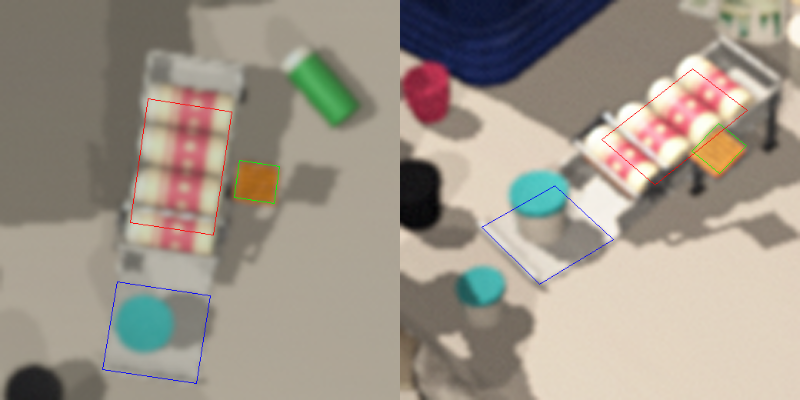

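```bash
python3 -m pendant '[[[0,0,0],[0,0,0.1207]],[[0,0,0],[0,0,0.1207]],[[0,0,0],[0,0,0.1207]],[[0,0,0],[0,0,0.1207]],[[0,0,0],[0,0,0.1207]],[[0,0,0],[0,0,0.1207]],[[0,0,0],[0,0,0.1207]],[[0,0,0],[0,0,0.1207]],[[0,0,0],[0,0,0.1207]],[[0,0,0],[0,0,0.1207]],[[0,0,0],[0,0,0.1207]]]' 0.53
python3 -m pendant '[[[-1.8,2.2,0],[0,0,0]],[[-1.8,2.2,0],[0,0,0]],[[-1.8,2.2,0],[0,0,0]],[[-1.8,2.2,0],[0,0,0]],[[-1.8,2.2,0],[0,0,0]],[[-1.8,2.2,0],[0,0,0]],[[-1.8,2.2,0],[0,0,0]],[[-1.8,2.2,0],[0,0,0]],[[-1.8,2.2,0],[0,0,0]],[[-1.8,2.2,0],[0,0,0]],[[-1.8,2.2,0],[0,0,0]],[[-1.8,2.2,0],[0,0,0]],[[-1.8,2.2,0],[0,0,0]],[[-1.8,2.2,0],[0,0,0]],[[0,0,0],[0,0,0]],[[0,0,0],[0,0,0]],[[0,0,0],[0,0,0]]]'
python3 - <<'E'
from h import *
s=readout.get_state();print(s['time_s'],s['ee_pos'],s['orientation'],s['opening'])
im=save('wrist','w1')
for n in('stray_tub','pan','paddle'):
    z=dict(stray_tub=.004,pan=.004,paddle=.096)[n]
    for d in landmark_of(n,'wrist')[:3]: print(n,round(d['p'],2),np.round(d['at']),np.round(px2w('wrist',*d['at'],z),3))
for d in masks_of('stray_tub','wrist')[:3]: print(d['box'],d['p'])
f=np.load('f.npy');a=f[2];im=im[:,:,::-1].copy()
W=lambda X:np.array([f[0]+X[0]*np.cos(a)-X[1]*np.sin(a),f[1]+X[0]*np.sin(a)+X[1]*np.cos(a),X[2]])
cv2.polylines(im,[np.array([w2px('wrist',W(X))[::-1] for X in [(-.154,-.056,.004),(-.154,.056,.004),(-.049,.056,.004),(-.049,-.056,.004)]],int)],True,(255,0,0),1)
cv2.polylines(im,[np.array([w2px('wrist',W(X))[::-1] for X in [(.058,-.113,.087),(.058,-.067,.087),(.098,-.067,.105),(.098,-.113,.105)]],int)],True,(0,255,0),1)
cv2.imwrite('pics/w1.png',im)
E
```

```text
time_s: 2.92
ee_pos: [0.2034, 0.511, 0.2313]
orientation: [3.142, 0.0, 1.429]
force: [-0.5, 0.2, -0.5]
opening: 0.0403
finger_force: 0.0
time_s: 4.33
ee_pos: [0.4742, 0.2199, 0.2312]
orientation: [-3.141, -0.0, 1.435]
force: [0.1, 0.4, -0.4]
opening: 0.0399
finger_force: 0.0
4.3333 [0.47420745 0.21987287 0.23121481] [-3.14131821e+00 -3.18779195e-05  1.43491469e+00] 0.03991162032199397
stray_tub 0.82 [257. 168.] [0.336 0.105 0.004]
stray_tub 0.74 [129. 178.] [0.384 0.267 0.004]
stray_tub 0.57 [215. 260.] [0.464 0.148 0.004]
paddle 0.83 [344. 421.] [0.624 0.012 0.096]
[231.5, 193.6, 63.3, 71.6] 0.97
[130.0, 101.8, 74.0, 69.6] 0.9
[138.5, 245.3, 42.6, 47.1] 0.73
```

View pics/w1.png

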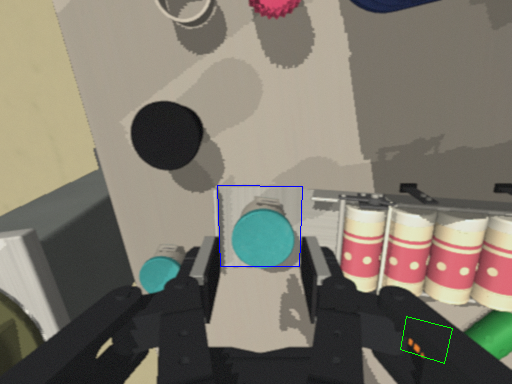

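The wrist view confirms the fit: the pan outline matches at columns 218–302, and the teal lid at (238,263) is centred between the fingers. Going down on its left side and pushing right.

```bash
python3 -m pendant '[[[0,0,3.3],[0,0,0]],[[0,0,3.3],[0,0,0]],[[0,0,3.3],[0,0,0]],[[0,0,3.3],[0,0,0]],[[0,0,3.3],[0,0,0]],[[0,0,3.3],[0,0,0]],[[0,0,0],[0,0,0]],[[0,0,0],[0,0,0]]]'
python3 -m pendant '[[[-0.7,0,0],[0,0,0]],[[-0.7,0,0],[0,0,0]],[[-0.7,0,0],[0,0,0]],[[-0.7,0,0],[0,0,0]],[[-0.7,0,0],[0,0,0]],[[-0.7,0,0],[0,0,0]],[[-0.7,0,0],[0,0,0]],[[-0.7,0,0],[0,0,0]],[[-0.7,0,0],[0,0,0]],[[-0.7,0,0],[0,0,0]],[[-0.7,0,0],[0,0,0]],[[-0.7,0,0],[0,0,0]]]'
python3 - <<'E'
from h import *
im=save('scene','s2');cv2.imwrite('pics/s2.png',cv2.resize(im[130:290,150:350,::-1],(750,600),interpolation=2))
E
```

```text
time_s: 5.25
ee_pos: [0.4739, 0.2198, 0.033]
orientation: [-3.139, 0.001, 1.436]
force: [-0.1, 0.7, 0.6]
opening: 0.0404
finger_force: 0.0
time_s: 6.25
ee_pos: [0.463, 0.1357, 0.0333]
orientation: [-3.142, 0.0, 1.435]
force: [0.8, 0.1, -0.3]
opening: 0.0402
finger_force: 0.6
```

View pics/s2.png

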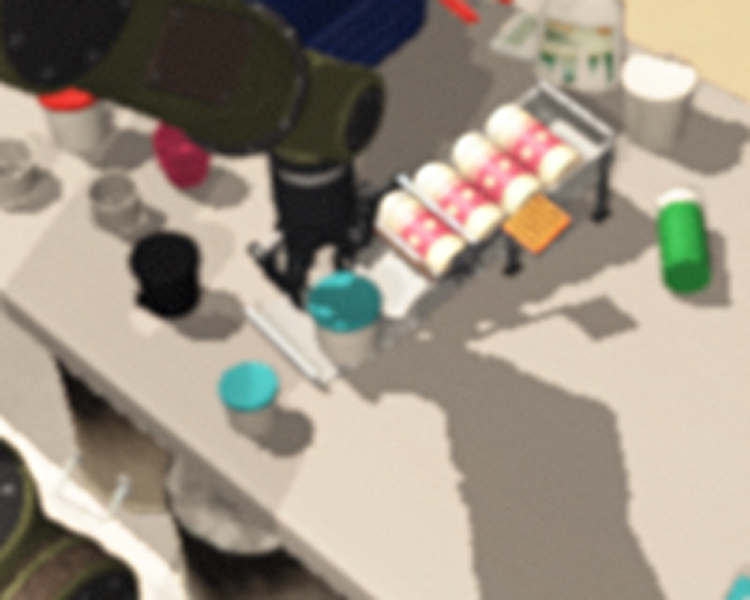

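The tub is upright at the pan's right edge, at (343,320) in the crop, with the fingers behind it. Pushing on, then backing off and lifting.

```bash
python3 -m pendant '[[[-0.7,0,0],[0,0,0]],[[-0.7,0,0],[0,0,0]],[[-0.7,0,0],[0,0,0]],[[-0.7,0,0],[0,0,0]],[[-0.7,0,0],[0,0,0]],[[-0.7,0,0],[0,0,0]],[[-0.7,0,0],[0,0,0]],[[-0.7,0,0],[0,0,0]],[[-0.7,0,0],[0,0,0]],[[-0.7,0,0],[0,0,0]],[[-0.7,0,0],[0,0,0]],[[-0.7,0,0],[0,0,0]],[[-0.6,0,0],[0,0,0]],[[0,0,0],[0,0,0]],[[1,0,0],[0,0,0]],[[2,0,0],[0,0,0]]]'
python3 -m pendant '[[[0.5,0,-3],[0,0,0]],[[0,0,-3.5],[0,0,0]],[[0,0,-3.5],[0,0,0]],[[0,0,-3.5],[0,0,0]],[[0,0,0],[0,0,0]],[[0,0,0],[0,0,0]],[[0,0,0],[0,0,0]]]' 1
python3 - <<'E'
from h import *
print(readout.get_state()['ee_pos'])
im=save('scene','s3');im2=vision.get_image('top')
w=vision.get_image('wrist')
f=np.load('f.npy');a=f[2]
for c in('top','wrist','scene'):
  for n,z in(('stray_tub',0),('paddle',.096)):
    for d in landmark_of(n,c)[:3]:
      X=px2w(c,*d['at'],z)[:2]-f[:2]; print(c,n,round(d['p'],2),np.round(px2w(c,*d['at'],z)[:2],3),'feeder',np.round([np.cos(a)*X[0]+np.sin(a)*X[1],-np.sin(a)*X[0]+np.cos(a)*X[1]],3))
A=cv2.resize(im[130:290,170:340],(400,376));B=cv2.resize(w,(400,376))
cv2.imwrite('pics/s3.png',np.hstack([A,B])[:,:,::-1])
E
```

```text
time_s: 7.63
ee_pos: [0.4551, 0.0768, 0.0333]
orientation: [-3.142, 0.0, 1.433]
force: [0.5, 0.7, 0.1]
opening: 0.04
finger_force: 0.0
time_s: 8.22
ee_pos: [0.4553, 0.0825, 0.1677]
orientation: [-3.141, 0.0, 1.436]
force: [0.5, 0.3, -1.2]
opening: 0.0
finger_force: 0.0
[0.45534459 0.08251546 0.16766992]
top stray_tub 0.82 [0.388 0.269] feeder [-0.193  0.127]
top stray_tub 0.52 [0.436 0.012] feeder [-0.111 -0.121]
top paddle 0.9 [0.62  0.027] feeder [ 0.069 -0.081]
top paddle 0.74 [0.713 0.096] feeder [0.152 0.   ]
wrist stray_tub 0.72 [0.449 0.02 ] feeder [-0.099 -0.111]
wrist stray_tub 0.65 [0.336 0.103] feeder [-0.222 -0.044]
wrist paddle 0.75 [0.625 0.014] feeder [ 0.075 -0.093]
scene stray_tub 0.92 [0.434 0.019] feeder [-0.114 -0.114]
scene stray_tub 0.79 [0.372 0.26 ] feeder [-0.208  0.116]
scene stray_tub 0.52 [0.342 0.105] feeder [-0.217 -0.041]
scene paddle 0.57 [0.624 0.006] feeder [ 0.076 -0.101]
```

View pics/s3.png

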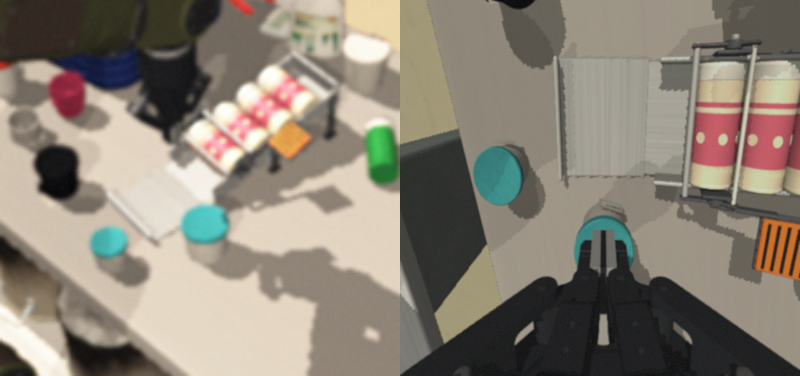

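The tub stands on the table clear of the pan: right image, lid at (603,245), pan's right edge at row 178. Now over the paddle, approaching with the fingers shut.

```bash
python3 -m pendant '[[[-0.6,2.3,0],[0,0,0]],[[-0.6,2.3,0],[0,0,0]],[[-0.6,2.3,0],[0,0,0]],[[-0.6,2.3,0],[0,0,0]],[[-0.6,2.3,0],[0,0,0]],[[-0.6,2.3,0],[0,0,0]],[[-0.6,2.3,0],[0,0,0]],[[-0.7,2.1,0],[0,0,0]],[[0,0,2],[0,0,0]],[[0,0,2],[0,0,0]],[[0,0,1],[0,0,0]],[[0,0,0],[0,0,0]],[[0,0,0],[0,0,0]]]'
python3 - <<'E'
from h import *
w=save('wrist','w4');s=vision.get_image('scene')
A=cv2.resize(s[130:250,220:340],(400,400));B=cv2.resize(w,(400,400))
cv2.imwrite('pics/s4.png',np.hstack([A,B])[:,:,::-1])
E
```

```text
time_s: 9.75
ee_pos: [0.6293, 0.0088, 0.1185]
orientation: [-3.141, 0.0, 1.435]
force: [0.6, 0.6, -0.7]
opening: -0.0003
finger_force: 0.0
```

View pics/s4.png

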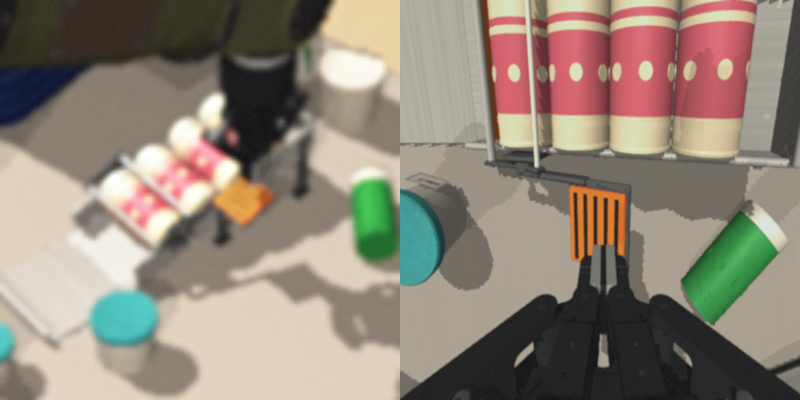

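The fingertips are above the paddle (right image, tips at (603,255)), in line with it. Pressing.

```bash
python3 -m pendant '[[[0,0,0.6],[0,0,0]],[[0,0,0.6],[0,0,0]],[[0,0,0.6],[0,0,0]],[[0,0,0.6],[0,0,0]],[[0,0,0.6],[0,0,0]],[[0,0,0.6],[0,0,0]],[[0,0,0.6],[0,0,0]],[[0,0,0.6],[0,0,0]],[[0,0,0.6],[0,0,0]],[[0,0,0.6],[0,0,0]],[[0,0,0],[0,0,0]]]'
python3 -m pendant '[[[0,0,0.2],[0,0,0]],[[0,0,0.2],[0,0,0]],[[0,0,0.1],[0,0,0]],[[0,0,0],[0,0,0]],[[0,0,0],[0,0,0]],[[0,0,0],[0,0,0]],[[0,0,0],[0,0,0]],[[0,0,0],[0,0,0]]]'
python3 - <<'E'
from h import *
w=save('wrist','w5');s=vision.get_image('scene')
A=cv2.resize(s[130:250,220:340],(400,400));B=cv2.resize(w,(400,400))
cv2.imwrite('pics/s5.png',np.hstack([A,B])[:,:,::-1])
E
```

```text
time_s: 10.77
ee_pos: [0.629, 0.0088, 0.057]
orientation: [-3.141, 0.0, 1.435]
force: [1.7, 0.0, 2.1]
opening: 0.0
finger_force: 1.2
time_s: 11.43
ee_pos: [0.6293, 0.0088, 0.0532]
orientation: [-3.141, 0.0, 1.435]
force: [-1.0, 0.0, 2.2]
opening: 0.0002
finger_force: 1.1
```

View pics/s5.png

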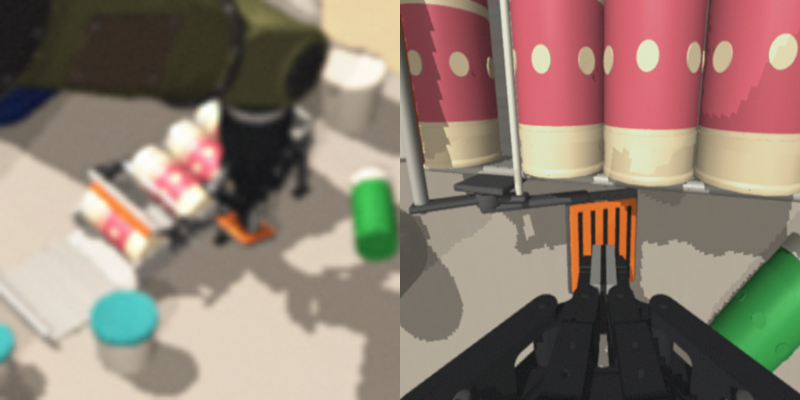

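The gate is up and the front tin is passing under it: left image, tin at (115,232), gate at (118,203). I'll press slightly deeper and wait.

```bash
python3 -m pendant '[[[0,0,0.2],[0,0,0]],[[0,0,0.1],[0,0,0]],[[0,0,0],[0,0,0]],[[0,0,0],[0,0,0]],[[0,0,0],[0,0,0]],[[0,0,0],[0,0,0]],[[0,0,0],[0,0,0]],[[0,0,0],[0,0,0]],[[0,0,0],[0,0,0]],[[0,0,0],[0,0,0]],[[0,0,0],[0,0,0]],[[0,0,0],[0,0,0]],[[0,0,0],[0,0,0]],[[0,0,0],[0,0,0]]]'
python3 - <<'E'
from h import *
s=vision.get_image('scene');t=vision.get_image('top')
f=np.load('f.npy');a=f[2]
for c,z in(('top',.044),('scene',.044)):
  for d in landmark_of('tin_1',c)[:6]:
    X=px2w(c,*d['at'],.028)[:2]-f[:2]; print(c,round(d['p'],2),'feeder@z.028',np.round([np.cos(a)*X[0]+np.sin(a)*X[1],-np.sin(a)*X[0]+np.cos(a)*X[1]],3))
A=cv2.resize(s[130:250,220:340],(400,400));B=cv2.resize(t[110:240,190:320],(400,400))
cv2.imwrite('pics/s6.png',np.hstack([A,B])[:,:,::-1])
E
```

```text
time_s: 12.7
ee_pos: [0.6294, 0.0087, 0.0503]
orientation: [3.142, 0.0, 1.435]
force: [0.0, 0.4, 4.0]
opening: 0.0001
finger_force: 2.2
top 0.7 feeder@z.028 [ 0.211 -0.145]
top 0.68 feeder@z.028 [ 0.06  -0.011]
top 0.66 feeder@z.028 [-0.18   0.238]
top 0.59 feeder@z.028 [-0.121  0.005]
top 0.53 feeder@z.028 [0.117 0.009]
scene 0.68 feeder@z.028 [-0.126 -0.007]
scene 0.59 feeder@z.028 [0.074 0.006]
scene 0.57 feeder@z.028 [0.136 0.023]
scene 0.46 feeder@z.028 [0.188 0.051]
```

View pics/s6.png

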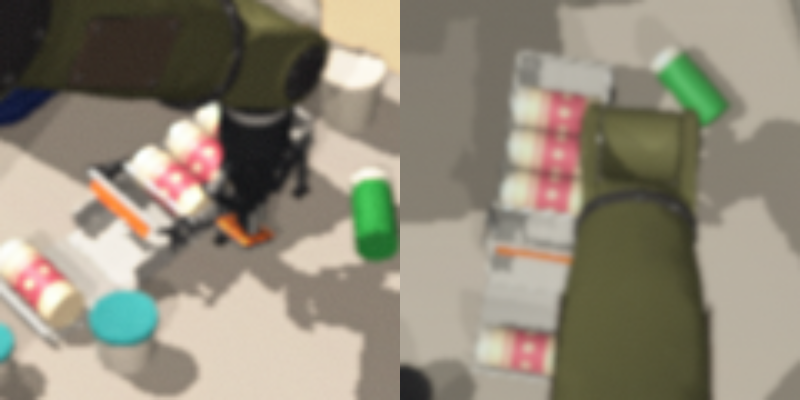

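The tin lies on the pan at the lip (left image, (40,280)) and the other three are held back. Letting the paddle up smoothly, then clearing.

```bash
python3 -m pendant '[[[0,0,-0.5],[0,0,0]],[[0,0,-0.6],[0,0,0]],[[0,0,-0.6],[0,0,0]],[[0,0,-0.6],[0,0,0]],[[0,0,-0.6],[0,0,0]],[[0,0,-0.6],[0,0,0]],[[0,0,-0.6],[0,0,0]],[[0,0,-0.6],[0,0,0]],[[0,0,-0.6],[0,0,0]],[[0,0,-0.6],[0,0,0]],[[0,0,-1.5],[0,0,0]],[[0,0,-3],[0,0,0]],[[0,0,-3],[0,0,0]],[[0,0,-3],[0,0,0]],[[0,0,0],[0,0,0]],[[0,0,0],[0,0,0]],[[0,0,0],[0,0,0]],[[0,0,0],[0,0,0]],[[0,0,0],[0,0,0]],[[0,0,0],[0,0,0]]]'
python3 -m pendant '[[[-3,0,0],[0,0,0]],[[-3,0,0],[0,0,0]],[[-3,0,0],[0,0,0]],[[-3,0,0],[0,0,0]],[[-3,0,0],[0,0,0]],[[-3,0,0],[0,0,0]],[[0,0,0],[0,0,0]],[[0,0,0],[0,0,0]],[[0,0,0],[0,0,0]]]'
python3 - <<'E'
from h import *
s=vision.get_image('scene');t=vision.get_image('top')
A=cv2.resize(s[130:250,200:320],(400,400));B=cv2.resize(t[110:260,170:320],(400,400))
cv2.imwrite('pics/s7.png',np.hstack([A,B])[:,:,::-1])
E
```

```text
time_s: 14.57
ee_pos: [0.6291, 0.0088, 0.2134]
orientation: [-3.14, 0.0, 1.435]
force: [0.7, 0.6, -0.7]
opening: -0.0003
finger_force: 0.0
time_s: 15.32
ee_pos: [0.605, -0.1691, 0.2139]
orientation: [-3.141, -0.0, 1.435]
force: [-0.0, 1.1, 0.9]
opening: 0.0
finger_force: 0.0
```

View pics/s7.png

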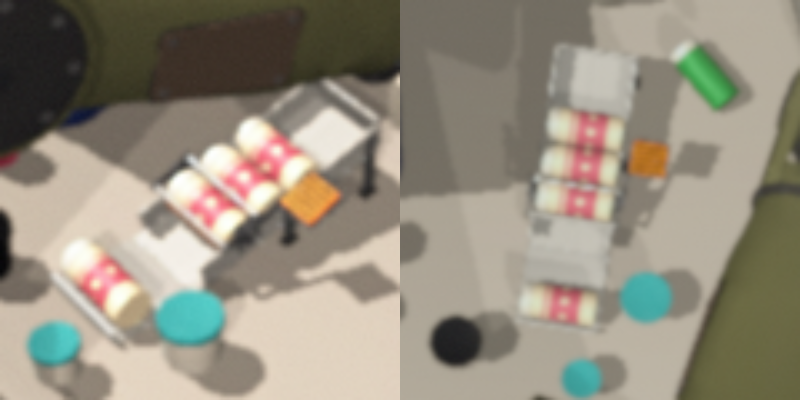

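The paddle is up at (650,158), the next tin is at the shut gate at (575,200), one tin is on the pan at (562,305) and the tub stands clear at (646,297).

```bash
python3 -c "
from rig import r
print(r.job_done())"
```

```text
the job is handed in; nothing more can be done
None
```

The job is done and handed in at about 15 s of the 42 s limit: the teal tub stands on the table clear of the pan, one tin lies on the pan, the gate is shut with the next tin at it, and the arm is clear of everything.

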